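# Load the cutlery carriage, shut its cover, unpin it and send it home

### The arm

A 6-joint arm with a two-finger parallel gripper is mounted at the origin on the work surface. World frame = base frame: x ahead of the robot, y to its left, z up, the work surface at z = 0. Lengths are in mm, angles in rad, forces in N, time in s.
With the tool pointing down it reaches from about 275 to 825 mm from the base axis. Payload 5.2 kg.
Tool frame: the origin (TCP) lies at the very end of the fingers, on their centre line; the grasp point (between the pads) lies 19 mm behind it (grip_point_offset is the distance from the TCP to the grasp point, in mm); z points along the fingers, y is the line along which they close (so a half turn about z gives the same grasp; the last joint's range is limited). The gripper opens to 93 mm and grips with 3 to 60 N. Pads are 15 mm wide; open, the fingers measure 128 mm over their backs; the gripper's body (75 mm by 188 mm) begins 65 mm behind the grasp point.
Start: joints at [0.979, 0.259, 1.535, -0, 1.348, -0.203], TCP at [208.472, 508.964, 218.653] pointing down, gripper open.
Joint ranges: [-3.14, 3.14], [-0.91, 2.08], [0.19, 2.58], [-1.22, 4.36], [0.22, 2.71], [-3.12, 3.12]. Speed limits (rad/s): [2.57, 2.57, 3.14, 3.14, 3.14, 3.14].

### API

Orientations are given as a rotation vector (axis times angle).
In Python, from rig import read_state, grab_frame, finish_job, grip_point_offset gives the robot as it stands.
- The arm moves only by the shell command python3 -m pendant 'ROWS' [FORCE]. ROWS is JSON, a list that holds one entry, the list of rows, each a list of 5 numbers: the closure, from 0 (fully open) to 1 (shut), then the shift along the tool's x, y, z in units of 1 m (1.0 is 1 m), then the turn about the tool's z in units of 180 degrees (1.0 is 180 degrees). In form: [[[grip, dx, dy, dz, spin], ...]]. A call has 1 to 8 rows; each row is the pose to reach, as a shift and turn from the pose commanded when the call began, along the tool's axes at that moment, turning the shorter way round; what a row does not reach only later rows make up. A row lasts 1/8 s, in which the tool goes at most 62.5 mm and 10.7 degrees, less where a joint would pass 70% of its speed; a pose out of reach is approached as far as the arm can. A call with a number of a shift or a turn outside -1 to 1 is refused whole. A call with a gripper value outside its range is refused whole. The fingers move at their own pace and stop on an object; FORCE is the grip in N (left out, the last holds). Time passes only in rows, so rows that repeat a pose let the fingers close. It gives the time, the measured TCP pose, the force, the opening and the grip force at its end, in the units of the state.
- read_state(): the state, without advancing time (a new reading comes with each control period).
- grab_frame(name): name is "scene" or "top"; returns a dict with "frame" (400x640x3 uint8, blue, green, red), "vertical_fov" (degrees; the focal length in pixels is half the picture's height over the tangent of half this angle, whatever the lens; pixels are square), "cx", "cy" (the principal point, pixels), "pose" (4x4, takes a point from camera to world coordinates). Camera axes: x right, y down, z forward; pixel columns grow to the right and rows downward; lengths in mm; the calibration is good to about 2 mm. A picture is of the moment at which its call begins. There is no depth.
- finish_job(): hands the job in; it is judged then, once.
The state is a dict: "time_s": time; "joints": joint angles; "joint_vel": joint speeds; "effort": joint torques, N m; "tcp_pos": TCP position; "tcp_rot": TCP orientation; "force": force on the tool from outside, world axes, zero at the start; "wrist_torque": the same for the moment, N m; "grip_width": opening from 0.0 (shut) to 1.0 (fully open); "grasp_force": force on a finger pad.
Only numpy, scipy, OpenCV 4.12 (cv2) and the standard library are available. Lean on these libraries where they do the work, as an engineer would, in place of code of your own. Each camera call takes 0.05 s, during which the arm holds its last target. There are 200 camera calls.

### The job

While the blue wash carriage is still held by its locking pin, lay every serving piece from the draining mat in the carriage's tray, then swing the steel grid cover over and press it down until the catch holds it shut. Only then draw the locking pin out of its bore, park it hanging upright in the side notch of the bracket, and slide the carriage by its upright handle all the way to its end stop. Leave the tumbler, the bowl and the bottle where they are.

Things in the scene. Friction and masses are not known exactly. Their poses are not given: they have to be found in the camera images.
- station: Fixed steel loading station; its place and yaw vary. Origin on the table under the middle of the tray as at the start; +x is the way the carriage slides (roughly away from the robot), +y the side where pin, catch, handle and notch bracket are. Directions below are in this frame.
- tray_floor (a point): Middle of the tray's inner floor, 20 mm above the table, moving with the carriage; axes as the station's. Blue tray, inside 200 mm (x) by 180 mm (y), walls 5 mm thick rising 34 mm above the floor. Room for three pieces lying along x, side by side 50 mm apart.
- carriage (a joint): Slide of the carriage along station +x, m: 0 at the start (pinned), 0.070 against the end stop (home). About 3 N of friction; stays where it is left. While the pin is in, it can move no more than about 3 mm.
- handle_top (a point): Top middle of the carriage's upright handle, a steel plate 14 mm thick (x), 36 mm wide (y), its top 108 mm above the table and its free height 66 mm; at the start 60 mm ahead (+x) and 120 mm to the left (+y) of the station's origin. Can be pinched from above along x or pushed.
- cover (a joint): Hinge of the grid cover, rad: 0 shut and caught, about 0.06 resting on the catch but not held, 1.571 upright, 2.0 fully open, leaning out to -y. Starts open between 1.8 and 2.0. Past upright it sinks by its weight, slowly (damped), onto the catch; it then takes 10 to 15 N on the pad to snap it home.
- cover_hinge (a point): Middle of the cover's hinge line, over the tray's -y wall, 57 mm above the table; the line runs along station x.
- cover_edge (a point): Middle of the cover's free edge, 190 mm from the hinge line; here a catch nib sticks out 13 mm further. The cover is a steel frame 208 mm long (x), 6 mm thick, with thin bars 35 to 55 mm apart. Opened, it can be pushed over from its outer (-y) side.
- cover_pad (a point): Middle of the upper face of the press pad on the cover, 152 mm from the hinge line; plate 60 mm (x) by 44 mm. When shut it faces up, 62 mm above the table. The catch stands 50 mm further to +y, 70 mm high.
- pin: Loose steel locking pin, 120 g, upright. Origin on its axis at the underside of the collar. Collar 28 mm across and 6 mm high; above it a round grip 22 mm across and 44 mm high (top 50 mm above the origin); below it a shank 12 mm across and 40 mm long.
- bore (a point): Where the pin's origin is when the pin is fully in: top of the carriage's lug, 44 mm above the table. The 14 mm bore goes straight down through the lug and the station's ear; draw the pin up by 40 mm to clear it.
- notch (a point): Parking place for the pin: where its origin belongs when it hangs in the notch, collar resting on two prongs 60 mm above the table. The notch is a 16 mm wide slot along station x, open and flared towards station -x (mouth begins 46 mm from this point), closed 15 mm to the +x side; 8 mm thick prongs, free space below.
- mat: Fixed black rubber draining mat, 220 by 360 mm, 4 mm thick, on which the serving pieces lie. Origin: centre of its underside.
- spoon: Steel serving spoon (round bowl 44 mm across, 9 mm high), 160 mm long, 90 g, lying flat; may be absent. Handle (same on all): 88 mm long, 18 mm wide, 16 mm high. Origin: on the underside at mid-length, +x towards the head; the handle spans x = -80 to +8 mm. Centre of mass near x = -10 mm: grip across the handle there.
- fork: Steel serving fork (three tines, 32 mm wide, 6 mm thick), 160 mm long, 90 g, lying flat; may be absent. Handle (same on all): 88 mm long, 18 mm wide, 16 mm high. Origin: on the underside at mid-length, +x towards the head; the handle spans x = -80 to +8 mm. Centre of mass near x = -10 mm: grip across the handle there.
- server: Steel serving cake server (blade widening to 44 mm, 5 mm thick), 160 mm long, 90 g, lying flat; may be absent. Handle (same on all): 88 mm long, 18 mm wide, 16 mm high. Origin: on the underside at mid-length, +x towards the head; the handle spans x = -80 to +8 mm. Centre of mass near x = -10 mm: grip across the handle there.
- spreader: Steel serving spreader (narrow blade 18 mm wide, 6 mm thick), 160 mm long, 90 g, lying flat; may be absent. Handle (same on all): 88 mm long, 18 mm wide, 16 mm high. Origin: on the underside at mid-length, +x towards the head; the handle spans x = -80 to +8 mm. Centre of mass near x = -10 mm: grip across the handle there.
- tumbler: Bystander: steel tumbler, 74 mm across, 110 mm high. Origin: centre of its underside.
- bowl: Bystander: white bowl, 120 mm across, 50 mm high. Origin: centre of its underside.
- bottle: Bystander: white bottle, 70 mm across, 200 mm high. Origin: centre of its underside.
There are look-alikes about, which are no part of the job. Leave any brown look-alike of the spreader alone.

How it is judged (in metres and radians):
On the way, in this order (a step that is already met when the one before it is completed fails the run):
1. every serving piece lies in the tray, the pin still in its bore (x of spoon in the frame of tray_floor between -0.035 and 0.035 m and y of spoon in the frame of tray_floor between -0.085 and 0.085 m and z of spoon in the frame of tray_floor between -0.006 and 0.026 m and x of fork in the frame of tray_floor between -0.035 and 0.035 m and y of fork in the frame of tray_floor between -0.085 and 0.085 m and z of fork in the frame of tray_floor between -0.006 and 0.026 m and x of server in the frame of tray_floor between -0.035 and 0.035 m and y of server in the frame of tray_floor between -0.085 and 0.085 m and z of server in the frame of tray_floor between -0.006 and 0.026 m and x of spreader in the frame of tray_floor between -0.035 and 0.035 m and y of spreader in the frame of tray_floor between -0.085 and 0.085 m and z of spreader in the frame of tray_floor between -0.006 and 0.026 m and horizontal distance between pin and bore below 0.008 m and distance between pin and bore below 0.012 m), for 0.2 s.
2. the cover is shut and held by the catch, the pieces inside and the pin still in its bore (all of step 1 and value of joint cover below 0.035 rad), for 0.3 s.
3. the pin hangs upright in the side notch, the carriage not yet moved off (x of pin in the frame of notch between -0.014 and 0.014 m and y of pin in the frame of notch between -0.008 and 0.008 m and z of pin in the frame of notch between -0.005 and 0.005 m and angle between pin's own z axis and vertical below 0.15 rad and linear speed of pin below 0.03 m/s and value of joint cover below 0.035 rad and value of joint carriage below 0.02 m), for 0.2 s.
4. the carriage is slid home to its end stop (value of joint carriage above 0.066 m and value of joint cover below 0.035 rad), for 0.2 s.
At the end, for the whole second after the job is handed in: Pieces in the tray (origin within 35 mm lengthwise, 85 mm crosswise, 26 mm above its floor); cover shut (under 0.035 rad); pin upright in the notch (14 mm along, 8 mm across, 5 mm in height, 0.15 rad); carriage home (over 66 mm) and at rest (all of step 4 and x of spoon in the frame of tray_floor between -0.035 and 0.035 m and y of spoon in the frame of tray_floor between -0.085 and 0.085 m and z of spoon in the frame of tray_floor between -0.006 and 0.026 m and x of fork in the frame of tray_floor between -0.035 and 0.035 m and y of fork in the frame of tray_floor between -0.085 and 0.085 m and z of fork in the frame of tray_floor between -0.006 and 0.026 m and x of server in the frame of tray_floor between -0.035 and 0.035 m and y of server in the frame of tray_floor between -0.085 and 0.085 m and z of server in the frame of tray_floor between -0.006 and 0.026 m and x of spreader in the frame of tray_floor between -0.035 and 0.035 m and y of spreader in the frame of tray_floor between -0.085 and 0.085 m and z of spreader in the frame of tray_floor between -0.006 and 0.026 m and x of pin in the frame of notch between -0.014 and 0.014 m and y of pin in the frame of notch between -0.008 and 0.008 m and z of pin in the frame of notch between -0.005 and 0.005 m and angle between pin's own z axis and vertical below 0.15 rad and linear speed of pin below 0.03 m/s and velocity of joint carriage below 0.01 m/s); the robot touches nothing.
It fails at once if the tumbler is moved more than 30 mm (distance of tumbler from where it was at the start of the episode above 0.03 m).
It fails at once if the bowl is moved more than 30 mm (distance of bowl from where it was at the start of the episode above 0.03 m).
It fails at once if the bottle is moved more than 30 mm (distance of bottle from where it was at the start of the episode above 0.03 m).
Of spoon, fork, server, spreader only 2 to 3 are there at a start; the rules pass over those that are not, and their reading is None.
At some moment in a run one of spoon, fork, server, spreader may be knocked a few centimetres aside while the robot is not near it.
It also fails if it takes over 192 s, if anything falls off the work surface, if the arm or the gripper's body presses on something with over 40 N, if the wrist force passes 120 N, or if a joint passes its speed limit or range.

## Working session

There is one attempt and no reset: what is moved stays moved. The work goes in short steps, Python scripts to look and compute and a shell command to move; the robot and the scene stay as the last step left them, time stands still between calls to the robot, and variables do not carry over. Pictures are saved under pics/ and viewed, at most 14 in all, crops included, and the job is handed in when it is done.

```bash
ls; mkdir -p pics
cat > h.py <<'E'
import numpy as np, cv2
from rig import read_state, grab_frame, finish_job, grip_point_offset
from scipy.spatial.transform import Rotation as R
def cam(n):
    f=grab_frame(n); im=np.array(f["frame"]); P=np.array(f["pose"]); fl=im.shape[0]/2/np.tan(np.radians(f["vertical_fov"])/2)
    return im,(P,fl,f["cx"],f["cy"])
def ray(c,u,v):
    P,fl,cx,cy=c; d=P[:3,:3]@np.array([(u-cx)/fl,(v-cy)/fl,1]); return P[:3,3],d
def onz(c,u,v,z):
    o,d=ray(c,u,v); return o+d*(z-o[2])/d[2]
def proj(c,p):
    P,fl,cx,cy=c; q=P[:3,:3].T@(np.array(p)-P[:3,3]); return q[0]/q[2]*fl+cx,q[1]/q[2]*fl+cy
def delta(x,y,z,yaw=None):
    """shift (m) in tool axes from current TCP to world target; yaw: world angle of tool y axis (mod pi)"""
    s=read_state(); M=R.from_rotvec(s["tcp_rot"]).as_matrix(); d=M.T@(np.array([x,y,z])-s["tcp_pos"])/1000
    sp=0
    if yaw is not None:
        a=np.arctan2(M[1,1],M[0,1]); e=(yaw-a+np.pi/2)%np.pi-np.pi/2; sp=-e/np.pi
    return np.round(d,4),round(sp,4)
E
python3 - <<'E'
from h import *
for n in("scene","top"):
    im,c=cam(n); cv2.imwrite(f"pics/{n}0.png",im); print(n,c)
print(read_state(),grip_point_offset)
E
```

```text
pics
scene (array([[ 2.37104721e-01,  6.51746535e-01, -7.20421963e-01,
         1.23919431e+03],
       [ 9.71399239e-01, -1.49252938e-01,  1.84681017e-01,
        -1.74441091e+02],
       [ 1.28401189e-02, -7.43606088e-01, -6.68494665e-01,
         7.60008724e+02],
       [ 0.00000000e+00,  0.00000000e+00,  0.00000000e+00,
         1.00000000e+00]]), np.float64(397.3174388850151), 319.7630517696001, 194.60665071867106)
top (array([[ 7.31057772e-03, -9.97870101e-01,  6.48214300e-02,
         4.43575584e+02],
       [-9.99939650e-01, -6.76334416e-03,  8.65759381e-03,
        -5.78660396e+00],
       [-8.20074437e-03, -6.48808100e-02, -9.97859323e-01,
         1.48485047e+03],
       [ 0.00000000e+00,  0.00000000e+00,  0.00000000e+00,
         1.00000000e+00]]), np.float64(505.39357201965294), 320.8992478211786, 188.91993153459833)
{'time_s': 0.1, 'joints': array([ 9.79172689e-01,  2.59235600e-01,  1.53595325e+00, -1.65012030e-05,
        1.34798021e+00, -2.02777553e-01]), 'joint_vel': array([ 0.00044782, -0.00018651, -0.00059845, -0.00099487,  0.00130043,
       -0.00063571]), 'effort': array([ 1.71512958e-03, -4.38216519e+01, -2.84644979e+01,  7.20701250e-02,
        3.62879026e-02, -6.47989259e-05]), 'tcp_pos': array([208.21719823, 508.54782362, 217.92759202]), 'tcp_rot': array([-6.06836457e-01, -3.08181937e+00,  2.29278657e-03]), 'force': array([0.2599008 , 0.1287131 , 0.71643099]), 'wrist_torque': array([-0.01037809, -0.0170727 ,  0.0008955 ]), 'grasp_force': 0.0, 'grip_width': 1.000774717969547} 18.8
```

View pics/scene0.png

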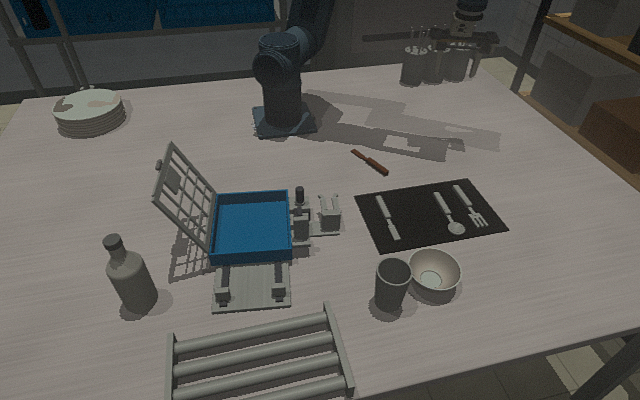

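View pics/top0.png

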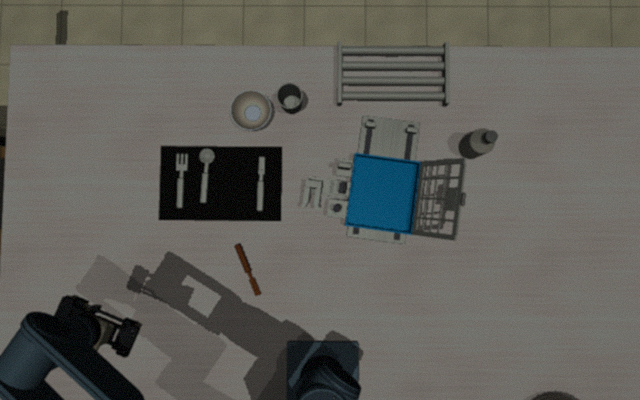

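The scene view shows the tray, cover leaning left and the mat with three pieces. In the top view these are the fork (181,180), the spoon (206,175) and a narrow steel blade (261,183). The brown look-alike at (248,270) lies off the mat and is excluded. I'll enlarge crops to confirm, and measure.

Run:
```python
from h import *
im,c=cam("top"); 
a=cv2.resize(im[140:230,155:285],None,fx=6,fy=6,interpolation=cv2.INTER_CUBIC); a=cv2.convertScaleAbs(a,alpha=1.6)
cv2.imwrite("pics/mat1.png",a)
b=cv2.convertScaleAbs(cv2.resize(im[110:245,290:470],None,fx=4.4,fy=4.4,interpolation=cv2.INTER_CUBIC),alpha=1.6)
cv2.imwrite("pics/st1.png",b)
# tray blue
hsv=cv2.cvtColor(im,cv2.COLOR_BGR2HSV)
m=cv2.inRange(hsv,(95,150,60),(115,255,255)); m[:, :300]=0;m[300:]=0
cs,_=cv2.findContours(m,0,2); k=max(cs,key=cv2.contourArea); r=cv2.minAreaRect(k); print(r)
for p in cv2.boxPoints(r): print(p,onz(c,*p,54)[:2].round(1))
# pieces
g=cv2.cvtColor(im,cv2.COLOR_BGR2GRAY)
mm=np.zeros_like(g); mm[150:217,164:278]=(g[150:217,164:278]>60)*255
for k in cv2.findContours(mm,0,2)[0]:
    if cv2.contourArea(k)<60: continue
    pts=np.column_stack(np.where(cv2.drawContours(np.zeros_like(g),[k],-1,255,-1))[::-1]).astype(float)
    W=np.array([onz(c,u,v,15)[:2] for u,v in pts]); mu=W.mean(0); e=np.linalg.svd(W-mu,full_matrices=False)[2][0]
    if e[0]<0:e=-e
    t=(W-mu)@e; w=[round(np.ptp(((W-mu)@[-e[1],e[0]])[abs(t-q)<6]),1) for q in(-60,-30,0,30,60)]
    print(pts.mean(0),mu.round(1),"ang",np.arctan2(e[1],e[0]).round(3),"ext",t.min().round(),t.max().round(),"mid",(mu+e*(t.min()+t.max())/2).round(1),w)
im2,c2=cam("scene")
cv2.imwrite("pics/sc1.png",cv2.convertScaleAbs(cv2.resize(im2[130:320,140:350],None,fx=3,fy=3,interpolation=cv2.INTER_CUBIC),alpha=1.5))
```

```text
((382.6244201660156, 193.1612091064453), (66.92900848388672, 73.93544006347656), 7.352379322052002)
[344.70425 225.54248] [433.4 -61.3]
[354.16586 152.21494] [642.  -87.4]
[420.5446  160.77994] [ 618.6 -276.1]
[411.08298 234.10748] [ 410.7 -248.3]
[260.34090909 183.4512987 ] [554.  183.9] ang -0.035 ext -78.0 78.0 mid [554.1 183.9] [np.float64(15.2), np.float64(15.0), np.float64(14.9), np.float64(17.7), np.float64(15.2)]
[180.52259887 177.84745763] [568.8 417.9] ang -0.035 ext -86.0 71.0 mid [561.4 418.1] [np.float64(15.1), np.float64(15.3), np.float64(11.7), np.float64(32.3), np.float64(32.8)]
[205.15281501 171.65147453] [587.5 346.1] ang -0.065 ext -89.0 65.0 mid [575.2 346.9] [np.float64(15.6), np.float64(15.4), np.float64(11.7), np.float64(32.2), np.float64(35.7)]
```

View pics/mat1.png

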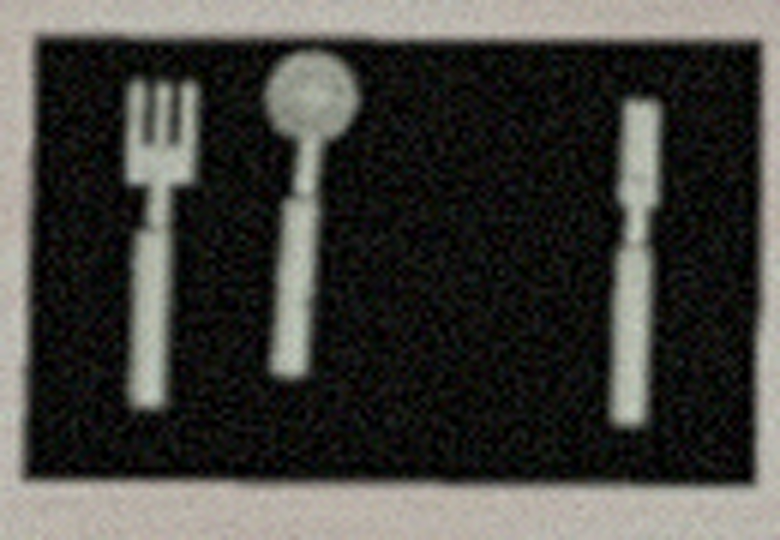

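View pics/st1.png

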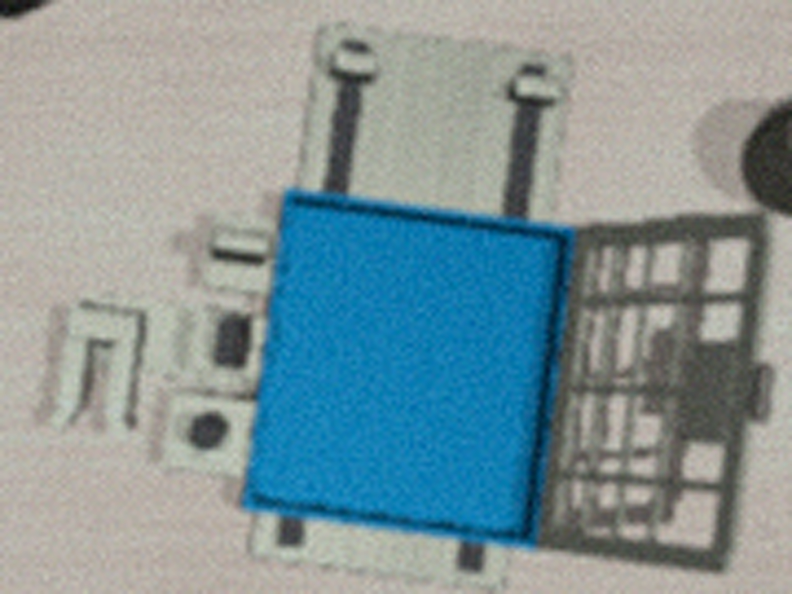

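View pics/sc1.png

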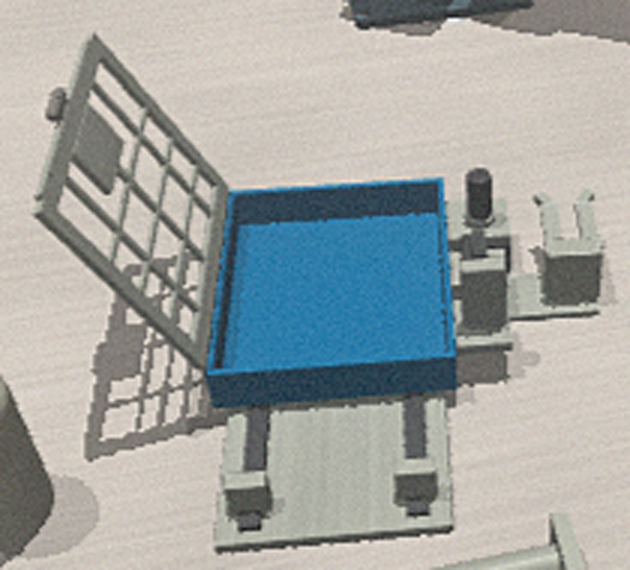

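The crops confirm fork, spoon and a narrow-bladed steel spreader (heads up, i.e. +x). The pin is at about (337,208), the notch slot at (313,195), the handle at (344,165), and the cover leans out on the right. Next I'll compute the station features and the first move.

```bash
cat >> h.py <<'E'
YAW=-0.129; O=np.array([526.,-168.])
RS=np.array([[np.cos(YAW),-np.sin(YAW)],[np.sin(YAW),np.cos(YAW)]])
def w(x,y): return O+RS@np.array([x,y])
def st(p): return RS.T@(np.array(p)[:2]-O)
E
python3 - <<'E'
from h import *
im,c=cam("top"); im2,c2=cam("scene")
f=lambda x,y:(290+x/4.4,110+y/4.4)
for n,p,z in [("pin",(208,430),94),("notch end",(99,342),60),("mouth",(97,425),60),("catch",(232,338),70),("handle",(240,243),108),("hingeA",(575,232),57),("hingeB",(540,545),57)]:
    print(n,st(onz(c,*f(*p),z)).round(1))
g=lambda x,y:(140+x/3,130+y/3)
print("pin scene",st(onz(c2,*g(479,172),94)).round(1))
# cover edge corners: intersect ray with plane station x = +-104
for p,x in[((95,38),-104),((38,210),104),((57,103),0)]:
    o,d=ray(c2,*g(*p)); n=np.r_[RS@[1,0],0]; t=(np.r_[w(x,0),0]-o)@n/(d@n); q=o+t*d; print("edge",st(q).round(1),q[2].round(1))
for n,p in [("bottle",(135,305)),("tumbler",(390,305)),("bowl",(433,290))]: print(n,onz(c2,*p,0)[:2].round())
def piece(): pass
for n,x,y,a in[("spreader",554.1,183.9,-.035),("spoon",575.2,346.9,-.065),("fork",561.4,418.1,-.035)]:
    print(n,delta(x-10*np.cos(a),y-10*np.sin(a),100,np.pi/2+a))
E
```

```text
pin [-59.8 122.2]
notch end [-12.3 198.4]
mouth [-65.2 192.4]
catch [  1.1 114.4]
handle [ 57.7 118.3]
hingeA [ 99.8 -95.8]
hingeB [-102.7  -98.5]
pin scene [-59.9 127.4]
edge [-104.  -169.2] 220.0
edge [ 104.  -170.4] 227.2
edge [   0.  -175.3] 235.8
bottle [ 679. -441.]
tumbler [806. 100.]
bowl [792. 209.]
spreader (array([-0.4337, -0.173 ,  0.1184]), np.float64(-0.1126))
spoon (array([-0.3914, -0.0139,  0.1183]), np.float64(-0.1031))
fork (array([-0.3517,  0.0465,  0.1182]), np.float64(-0.1126))
```

```bash
python3 -m pendant '[[[0.45,-0.1,0.013,0.0,-0.05],[0.45,-0.2,0.026,0.0,-0.1126],[0.45,-0.3,0.04,0.0,-0.1126],[0.45,-0.3517,0.0465,0.05,-0.1126],[0.45,-0.3517,0.0465,0.1,-0.1126],[0.45,-0.3517,0.0465,0.1182,-0.1126],[0.45,-0.3517,0.0465,0.1182,-0.1126],[0.45,-0.3517,0.0465,0.1182,-0.1126]]]' 20
python3 - <<'E'
from h import *
im2,c2=cam("scene"); cv2.imwrite("pics/f1.png",cv2.convertScaleAbs(cv2.resize(im2[120:250,330:530],None,fx=3,fy=3,interpolation=cv2.INTER_CUBIC),alpha=1.6))
s=read_state();print(s["tcp_pos"],delta(551.4,418.5,7,np.pi/2-.035))
E
```

```text
time_s: 1.3
tcp_pos: [551.1, 417.9, 98.8]
tcp_rot: [-0.057, -3.138, 0.002]
force: [-0.6, -0.5, 0.8]
grip_width: 0.55
grasp_force: 0.0
[550.95826454 419.04706849 100.71353696] (array([-0.0006, -0.0005,  0.0937]), np.float64(-0.0001))
```

View pics/f1.png

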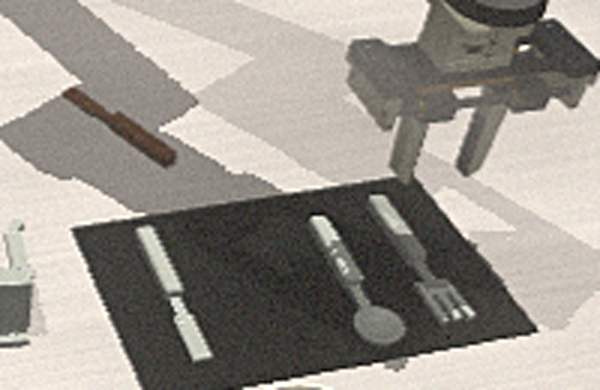

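The gripper hangs over the fork handle and the pieces have not moved. I'll descend, grip and lift.

```bash
python3 -m pendant '[[[0.45,0,0,0.05,0],[0.45,0,0,0.085,0],[0.45,0,0,0.092,0],[0.45,0,0,0.092,0],[1,0,0,0.092,0],[1,0,0,0.092,0],[1,0,0,0.092,0],[1,0,0,0.092,0]]]' 25
python3 -m pendant '[[[1,0,0,0,0],[1,0,0,-0.03,0],[1,0,0,-0.08,0],[1,0,0,-0.14,0],[1,0,0,-0.14,0]]]'
python3 - <<'E'
from h import *
for y in(56,17,-22):
    print(y,delta(*w(-10,y),147,np.pi/2+YAW))
E
```

```text
time_s: 2.35
tcp_pos: [551.8, 418.7, 8.9]
tcp_rot: [0.055, 3.141, 0.001]
force: [0.0, 0.1, 2.5]
grip_width: 0.19
grasp_force: 24.9
time_s: 2.98
tcp_pos: [554.6, 420.4, 154.9]
tcp_rot: [0.055, 3.131, 0.009]
force: [0.1, 0.2, -0.5]
grip_width: 0.187
grasp_force: 24.9
56 (array([ 0.0128, -0.5324,  0.0048]), np.float64(0.0299))
17 (array([ 0.0164, -0.5712,  0.0045]), np.float64(0.0299))
-22 (array([ 0.0201, -0.61  ,  0.0043]), np.float64(0.0299))
```

```bash
python3 -m pendant '[[[1,0.002,-0.06,0,0],[1,0.003,-0.12,0,0.01],[1,0.005,-0.18,0,0.02],[1,0.007,-0.24,0,0.03],[1,0.008,-0.30,0,0.03],[1,0.009,-0.36,0,0.03],[1,0.01,-0.42,0,0.03],[1,0.011,-0.48,0,0.03]]]'
python3 -m pendant '[[[1,0.001,-0.03,0,0],[1,0.002,-0.053,0,0],[1,0.002,-0.053,0,0],[1,0.002,-0.053,0,0],[1,0.002,-0.053,0,0]]]'
python3 - <<'E'
from h import *
print(delta(*w(-10,56),26,np.pi/2+YAW))
im2,c2=cam("scene"); cv2.imwrite("pics/f2.png",cv2.convertScaleAbs(cv2.resize(im2[130:280,180:390],None,fx=3,fy=3,interpolation=cv2.INTER_CUBIC),alpha=1.6))
E
```

```text
time_s: 3.98
tcp_pos: [522.5, -62.3, 147.2]
tcp_rot: [-0.203, -3.133, -0.001]
force: [1.4, -0.7, -0.8]
grip_width: 0.188
grasp_force: 24.9
time_s: 4.6
tcp_pos: [514.8, -111.8, 148.1]
tcp_rot: [-0.201, -3.135, -0.001]
force: [-0.6, 0.5, -0.5]
grip_width: 0.188
grasp_force: 24.9
(array([-0.0084,  0.0017,  0.1221]), np.float64(0.0003))
```

View pics/f2.png

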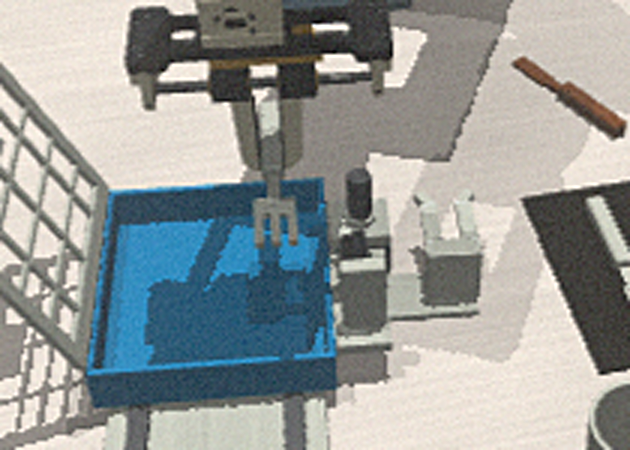

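The fork is held level over the right side of the tray. I'll lower and release it with a small opening.

```bash
python3 -m pendant '[[[1,-0.0084,0.0017,0.05,0],[1,-0.0084,0.0017,0.1,0],[1,-0.0084,0.0017,0.121,0],[1,-0.0084,0.0017,0.121,0],[0.71,-0.0084,0.0017,0.121,0],[0.71,-0.0084,0.0017,0.121,0],[0.71,-0.0084,0.0017,0.121,0]]]'
python3 -m pendant '[[[0.71,0,0,0,0],[0.71,0,0,-0.03,0],[0.71,0,0,-0.08,0],[0.71,0,0,-0.14,0],[0.6,0,0,-0.14,0]]]'
cat >> h.py <<'E'
def pieces(c,im):
    "segments on the mat and their mid/heading, seen from top"
    g=cv2.cvtColor(im,cv2.COLOR_BGR2GRAY); out=[]
    mm=np.zeros_like(g); mm[150:217,164:278]=(g[150:217,164:278]>60)*255
    for k in cv2.findContours(mm,0,2)[0]:
        if cv2.contourArea(k)<60: continue
        pts=np.column_stack(np.where(cv2.drawContours(np.zeros_like(g),[k],-1,255,-1))[::-1]).astype(float)
        W=np.array([onz(c,u,v,15)[:2] for u,v in pts]); mu=W.mean(0); e=np.linalg.svd(W-mu,full_matrices=False)[2][0]
        if e[0]<0:e=-e
        t=(W-mu)@e; mid=mu+e*(t.min()+t.max())/2; a=np.arctan2(e[1],e[0])
        out.append((mid.round(1),a.round(3),np.ptp(t).round())); print("piece",mid.round(1),a.round(3),"len",np.ptp(t).round(),"move",delta(*(mid-10*e),100,np.pi/2+a))
    return out
E
python3 - <<'E'
from h import *
im,c=cam("top"); pieces(c,im); print(read_state()["tcp_pos"])
E
```

```text
time_s: 5.52
tcp_pos: [524.0, -112.5, 28.3]
tcp_rot: [0.203, 3.134, -0.001]
force: [-0.1, 0.0, -0.4]
grip_width: 0.289
grasp_force: 0.0
time_s: 6.15
tcp_pos: [526.6, -113.7, 172.9]
tcp_rot: [0.202, 3.125, -0.006]
force: [-0.4, -0.1, -0.6]
grip_width: 0.356
grasp_force: 0.0
piece [554.  183.9] -0.032 len 156.0 move (array([0.0198, 0.2973, 0.0694]), np.float64(-0.0309))
piece [575.1 346.9] -0.063 len 154.0 move (array([0.0199, 0.462 , 0.0691]), np.float64(-0.0211))
[ 524.90798687 -112.99609428  169.9912075 ]
```

```bash
python3 -m pendant '[[[0.45,0.004,0.06,0,0],[0.45,0.008,0.12,0,-0.01],[0.45,0.012,0.18,0,-0.02],[0.45,0.016,0.24,0,-0.031],[0.45,0.0198,0.2973,0,-0.031],[0.45,0.0198,0.2973,0.05,-0.031],[0.45,0.0198,0.2973,0.07,-0.031],[0.45,0.0198,0.2973,0.07,-0.031]]]'
python3 - <<'E'
from h import *
print(read_state()["tcp_pos"],delta(544,184.2,8,np.pi/2-.033))
E
```

```text
time_s: 7.2
tcp_pos: [539.4, 184.8, 94.0]
tcp_rot: [-0.049, -3.134, 0.002]
force: [-0.2, -1.1, 0.7]
grip_width: 0.551
grasp_force: 0.0
[539.3896528  184.84855956  93.96798593] (array([-0.0053, -0.0004,  0.0859]), np.float64(0.0005))
```

```bash
python3 -m pendant '[[[0.45,0,0,0,0],[0.45,0,0,0,0]]]'
python3 - <<'E'
from h import *
print(delta(544,184.2,8,np.pi/2-.033))
E
```

```text
time_s: 7.45
tcp_pos: [543.0, 184.8, 98.5]
tcp_rot: [0.051, 3.139, 0.0]
force: [0.1, -0.2, 0.4]
grip_width: 0.551
grasp_force: 0.0
(array([-0.0009, -0.0006,  0.0905]), np.float64(0.0002))
```

```bash
python3 -m pendant '[[[0.45,0,0,0.05,0],[0.45,0,0,0.085,0],[0.45,0,0,0.091,0],[0.45,0,0,0.091,0],[1,0,0,0.091,0],[1,0,0,0.091,0],[1,0,0,0.091,0],[1,0,0,0.091,0]]]' 25
python3 -m pendant '[[[1,0,0,0,0],[1,0,0,-0.03,0],[1,0,0,-0.08,0],[1,0,0,-0.14,0],[1,0,0,-0.14,0],[1,0,0,-0.14,0],[1,0,0,-0.14,0]]]'
python3 - <<'E'
from h import *
print(delta(*w(-10,17),148,np.pi/2+YAW))
E
```

```text
time_s: 8.45
tcp_pos: [542.4, 185.0, 6.9]
tcp_rot: [0.05, 3.14, 0.0]
force: [0.1, -0.4, 3.2]
grip_width: 0.191
grasp_force: 25.0
time_s: 9.32
tcp_pos: [540.7, 184.8, 144.2]
tcp_rot: [-0.05, -3.137, 0.001]
force: [-0.8, -0.5, -1.3]
grip_width: 0.191
grasp_force: 25.0
(array([ 0.0117, -0.3352, -0.0035]), np.float64(0.0309))
```

```bash
python3 -m pendant '[[[1,0.002,-0.06,0,0],[1,0.004,-0.12,0,0.01],[1,0.006,-0.18,0,0.02],[1,0.008,-0.24,0,0.03],[1,0.01,-0.3,0,0.0309],[1,0.0117,-0.3352,0,0.0309],[1,0.0117,-0.3352,0,0.0309],[1,0.0117,-0.3352,0,0.0309]]]'
python3 -m pendant '[[[1,0,0,0,0],[1,0,0,0,0],[1,0,0,0,0]]]'
python3 - <<'E'
from h import *
print(delta(*w(-10,17),26,np.pi/2+YAW))
im,c=cam("top"); cv2.imwrite("pics/t2.png",cv2.convertScaleAbs(cv2.resize(im[140:250,320:430],None,fx=5,fy=5,interpolation=cv2.INTER_CUBIC),alpha=1.6))
E
```

```text
time_s: 10.32
tcp_pos: [519.0, -148.8, 145.1]
tcp_rot: [-0.203, -3.133, -0.003]
force: [-0.3, -0.2, -1.3]
grip_width: 0.191
grasp_force: 25.0
time_s: 10.7
tcp_pos: [519.9, -148.9, 146.5]
tcp_rot: [0.201, 3.135, -0.0]
force: [0.3, 0.2, -1.6]
grip_width: 0.19
grasp_force: 25.0
(array([ 0.0015, -0.0012,  0.1205]), np.float64(0.0004))
```

```bash
python3 -m pendant '[[[1,0.0015,-0.003,0.05,0],[1,0.0015,-0.003,0.1,0],[1,0.0015,-0.003,0.12,0],[1,0.0015,-0.003,0.12,0],[0.75,0.0015,-0.003,0.12,0],[0.75,0.0015,-0.003,0.12,0],[0.75,0.0015,-0.003,0.12,0]]]'
python3 -m pendant '[[[0.75,0,0,-0.01,0],[0.75,0,0,-0.03,0],[0.75,0,0,-0.08,0],[0.75,0,0,-0.14,0],[0.6,0,0,-0.14,0],[0.6,0,0,-0.14,0]]]'
python3 - <<'E'
from h import *
im,c=cam("top"); pieces(c,im)
E
```

```text
time_s: 11.62
tcp_pos: [518.5, -152.7, 27.5]
tcp_rot: [0.202, 3.133, -0.001]
force: [-0.6, -0.0, -0.2]
grip_width: 0.249
grasp_force: 0.0
time_s: 12.38
tcp_pos: [517.7, -152.3, 166.8]
tcp_rot: [0.202, 3.134, -0.0]
force: [0.1, 1.1, -0.7]
grip_width: 0.388
grasp_force: 0.0
piece [575.1 346.8] -0.066 len 154.0 move (array([0.0165, 0.5014, 0.066 ]), np.float64(-0.0201))
```

```bash
python3 -m pendant '[[[0.45,0.002,0.06,0,0],[0.45,0.004,0.12,0,-0.01],[0.45,0.006,0.18,0,-0.02],[0.45,0.008,0.24,0,-0.02],[0.45,0.01,0.3,0,-0.02],[0.45,0.012,0.36,0,-0.02],[0.45,0.014,0.42,0,-0.02],[0.45,0.016,0.48,0,-0.02]]]'
python3 -m pendant '[[[0.45,0,0.02,0.03,0],[0.45,0,0.02,0.066,0],[0.45,0,0.02,0.066,0],[0.45,0,0.02,0.066,0],[0.45,0,0.02,0.066,0]]]'
python3 - <<'E'
from h import *
print(delta(575.1-10,346.9+.6,8,np.pi/2-.065))
im,c=cam("top"); cv2.imwrite("pics/t3.png",cv2.convertScaleAbs(cv2.resize(im[140:250,300:430],None,fx=5,fy=5,interpolation=cv2.INTER_CUBIC),alpha=1.6))
E
```

```text
time_s: 13.42
tcp_pos: [562.7, 327.2, 164.1]
tcp_rot: [-0.104, -3.136, 0.003]
force: [0.8, -0.7, 0.6]
grip_width: 0.552
grasp_force: 0.0
time_s: 14.05
tcp_pos: [566.2, 345.5, 102.1]
tcp_rot: [0.105, 3.137, 0.002]
force: [-0.1, 0.0, 0.5]
grip_width: 0.552
grasp_force: 0.0
(array([0.0014, 0.0018, 0.0941]), np.float64(-0.0006))
```

View pics/t3.png

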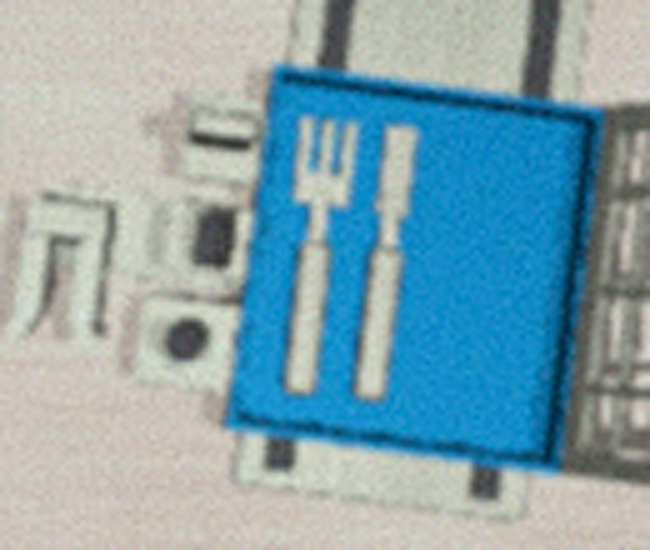

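The fork (fork handle at about crop (307,320)) and spreader (380,320) lie side by side along the tray. Next is the spoon.

```bash
python3 -m pendant '[[[0.45,0.001,0.0018,0.05,0],[0.45,0.001,0.0018,0.085,0],[0.45,0.001,0.0018,0.094,0],[0.45,0.001,0.0018,0.094,0],[1,0.001,0.0018,0.094,0],[1,0.001,0.0018,0.094,0],[1,0.001,0.0018,0.094,0],[1,0.001,0.0018,0.094,0]]]' 25
python3 -m pendant '[[[1,0,0,0,0],[1,0,0,-0.03,0],[1,0,0,-0.08,0],[1,0,0,-0.14,0],[1,0,0,-0.14,0],[1,0,0,-0.14,0],[1,0,0,-0.14,0]]]'
python3 - <<'E'
from h import *
print(delta(*w(-10,-25),148,np.pi/2+YAW))
im,c=cam("top"); f=lambda x,y:(300+x/5,140+y/5)
for n,p in(("fork",(307,320)),("spreader",(380,320)),("spr tip",(402,128)),("spr end",(371,398))): print(n,st(onz(c,*f(*p),36)).round(1))
E
```

```text
time_s: 15.1
tcp_pos: [564.4, 347.7, 7.0]
tcp_rot: [0.104, 3.139, 0.001]
force: [-0.3, -0.0, 2.4]
grip_width: 0.192
grasp_force: 25.0
time_s: 15.98
tcp_pos: [562.9, 346.9, 144.0]
tcp_rot: [-0.104, -3.136, 0.003]
force: [0.6, 0.2, -1.2]
grip_width: 0.193
grasp_force: 25.0
(array([ 0.0143, -0.5405, -0.0029]), np.float64(0.02))
fork [-38.1  54. ]
spreader [-32.4  12.5]
spr tip [78.9 14.3]
spr end [-77.3  11.9]
```

```bash
python3 -m pendant '[[[1,0.002,-0.06,0,0],[1,0.004,-0.12,0,0.01],[1,0.006,-0.18,0,0.02],[1,0.008,-0.24,0,0.02],[1,0.01,-0.3,0,0.02],[1,0.0117,-0.36,0,0.02],[1,0.0125,-0.42,0,0.02],[1,0.013,-0.48,0,0.02]]]'
python3 -m pendant '[[[1,0.001,-0.06,0,0],[1,0.001,-0.06,0,0],[1,0.001,-0.06,0,0],[1,0.001,-0.06,0,0],[1,0.001,-0.06,0,0]]]'
python3 - <<'E'
from h import *
print(delta(*w(-10,-24.5),30,np.pi/2+YAW))
im,c=cam("scene"); cv2.imwrite("pics/f3.png",cv2.convertScaleAbs(cv2.resize(im[100:280,140:350],None,fx=3.3,fy=3.3,interpolation=cv2.INTER_CUBIC),alpha=1.6))
E
```

```text
time_s: 17.02
tcp_pos: [518.5, -132.2, 145.3]
tcp_rot: [-0.203, -3.133, -0.001]
force: [1.3, -0.7, -1.1]
grip_width: 0.196
grasp_force: 25.0
time_s: 17.65
tcp_pos: [511.0, -188.5, 146.4]
tcp_rot: [-0.199, -3.135, -0.0]
force: [-0.2, -0.2, -1.8]
grip_width: 0.192
grasp_force: 25.0
(array([-0.0023, -0.0022,  0.1164]), np.float64(0.0007))
```

View pics/f3.png

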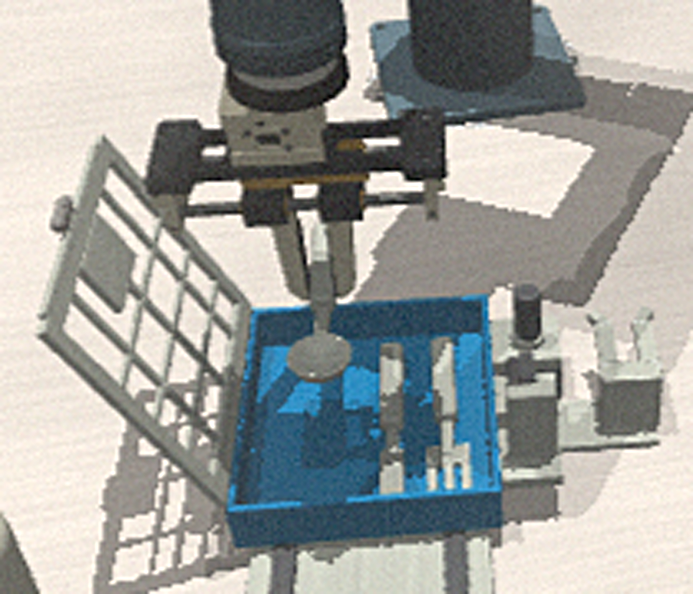

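The spoon is level above the free side of the tray. The gripper's left end comes close to the cover, so I'll lower in stages and watch the force.

```bash
python3 -m pendant '[[[1,-0.0023,-0.0022,0.03,0],[1,-0.0023,-0.0022,0.06,0],[1,-0.0023,-0.0022,0.085,0],[1,-0.0023,-0.0022,0.095,0],[1,-0.0023,-0.0022,0.1,0]]]'
python3 -m pendant '[[[1,0,0,0.004,0],[1,0,0,0.008,0],[1,0,0,0.008,0]]]'
python3 -m pendant '[[[1,0,0,0.003,0],[1,0,0,0.006,0],[1,0,0,0.006,0]]]'
```

```text
time_s: 18.32
tcp_pos: [513.1, -192.1, 46.4]
tcp_rot: [0.201, 3.135, -0.0]
force: [-0.4, 0.1, -1.4]
grip_width: 0.194
grasp_force: 25.0
time_s: 18.7
tcp_pos: [512.9, -192.5, 38.6]
tcp_rot: [0.203, 3.135, -0.0]
force: [0.2, -0.4, -1.2]
grip_width: 0.187
grasp_force: 25.0
time_s: 19.08
tcp_pos: [512.6, -192.4, 32.2]
tcp_rot: [-0.203, -3.135, -0.0]
force: [0.6, -0.6, -1.5]
grip_width: 0.192
grasp_force: 25.0
```

```bash
python3 -m pendant '[[[1,0,0,0.003,0],[1,0,0,0.004,0],[0.76,0,0,0.004,0],[0.76,0,0,0.004,0],[0.76,0,0,0.004,0]]]'
python3 -m pendant '[[[0.76,0,0,-0.01,0],[0.76,0,0,-0.03,0],[0.76,0,0,-0.08,0],[0.76,0,0,-0.14,0],[1,0,0,-0.2,0],[1,0,0,-0.24,0],[1,0,0,-0.24,0],[1,0,0,-0.24,0]]]'
python3 - <<'E'
from h import *
print(read_state()["tcp_pos"])
for y,z in((-240,300),(-240,205),(-60,205)): print(delta(*w(0,y),z,np.pi/2+YAW))
im,c=cam("scene"); cv2.imwrite("pics/f4.png",cv2.convertScaleAbs(cv2.resize(im[100:280,140:350],None,fx=3.3,fy=3.3,interpolation=cv2.INTER_CUBIC),alpha=1.6))
E
```

```text
time_s: 19.7
tcp_pos: [512.9, -192.6, 28.6]
tcp_rot: [0.202, 3.135, -0.0]
force: [-0.2, -0.8, 0.3]
grip_width: 0.236
grasp_force: 0.0
time_s: 20.7
tcp_pos: [512.3, -192.2, 268.1]
tcp_rot: [-0.202, -3.135, -0.0]
force: [-0.1, 1.2, 0.4]
grip_width: 0.004
grasp_force: 0.0
[ 512.33664671 -192.1607402   268.14196824]
(array([-0.0104, -0.2143, -0.0319]), np.float64(-0.0))
(array([-0.0105, -0.2143,  0.0631]), np.float64(-0.0))
(array([-0.0105, -0.0343,  0.0631]), np.float64(-0.0))
```

View pics/f4.png

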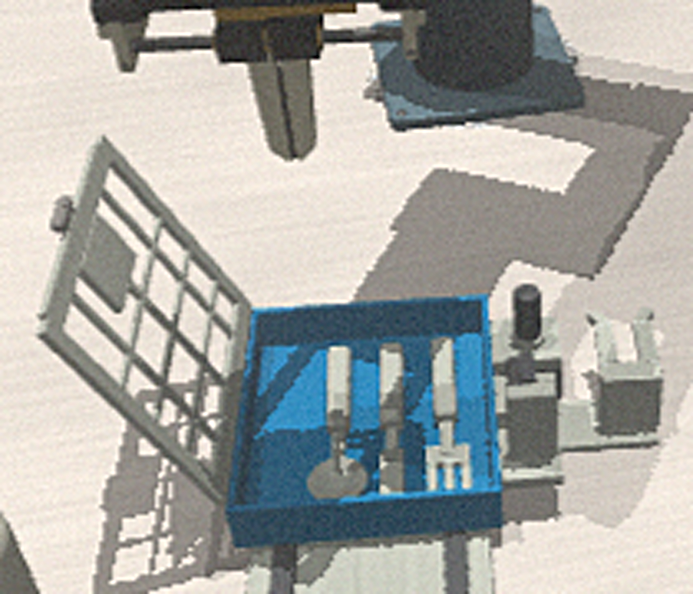

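All three pieces lie in the tray and the pin is in its bore at (527,315). Next I'll go around over the outer side of the cover with closed fingers and push it over.

```bash
python3 -m pendant '[[[1,-0.005,-0.03,-0.035,0],[1,-0.0104,-0.09,-0.035,0],[1,-0.0104,-0.15,-0.035,0],[1,-0.0104,-0.2143,-0.035,0],[1,-0.0104,-0.2143,0.02,0],[1,-0.0104,-0.2143,0.075,0],[1,-0.0104,-0.2143,0.075,0],[1,-0.0104,-0.2143,0.075,0]]]'
python3 -m pendant '[[[1,0,0.02,0,0],[1,0,0.04,0,0],[1,0,0.055,0,0],[1,0,0.065,0,0],[1,0,0.075,0,0],[1,0,0.085,0,0],[1,0,0.095,0,0],[1,0,0.105,0,0]]]'
python3 -m pendant '[[[1,0,0.01,0,0],[1,0,0.02,0,0],[1,0,0.03,0,0],[1,0,0.04,0,0],[1,0,0.05,0,0],[1,0,0.06,0,0],[1,0,0.07,0,0],[1,0,0.075,0,0]]]'
python3 - <<'E'
from h import *
s=read_state();print(st(s["tcp_pos"]),s["tcp_pos"][2])
im,c=cam("scene"); cv2.imwrite("pics/f5.png",cv2.convertScaleAbs(cv2.resize(im[80:280,120:350],None,fx=3,fy=3,interpolation=cv2.INTER_CUBIC),alpha=1.6))
E
```

```text
time_s: 21.75
tcp_pos: [496.1, -406.7, 194.6]
tcp_rot: [0.202, 3.134, -0.001]
force: [-0.0, -0.1, 0.6]
grip_width: 0.007
grasp_force: 0.0
time_s: 22.75
tcp_pos: [509.0, -301.6, 193.2]
tcp_rot: [-0.203, -3.135, -0.001]
force: [-0.0, -1.7, 0.9]
grip_width: 0.007
grasp_force: 0.3
time_s: 23.75
tcp_pos: [518.8, -227.0, 193.5]
tcp_rot: [0.202, 3.135, 0.0]
force: [-0.4, 0.7, 0.2]
grip_width: 0.004
grasp_force: 0.0
[  0.49509711 -59.47152169] 193.51749169808832
```

View pics/f5.png

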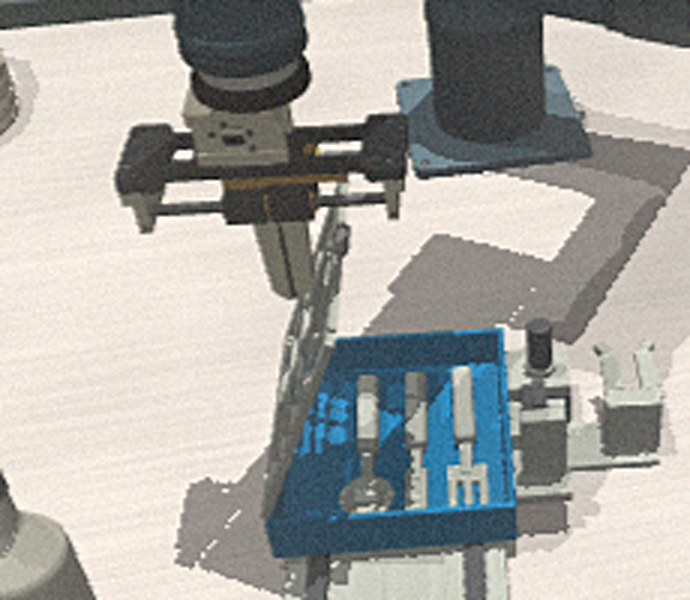

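The cover is past upright and sinking. I'll lift clear, wait for it, and go above the pad.

```bash
python3 -m pendant '[[[1,0,0,-0.03,0],[1,0,0,-0.06,0],[1,0,0.04,-0.06,0],[1,0,0.08,-0.06,0],[1,0,0.115,-0.06,0],[1,0,0.115,-0.06,0],[1,0,0.115,-0.06,0],[1,0,0.115,-0.06,0]]]'
python3 -m pendant '[[[1,0,0,0,0],[1,0,0,0,0],[1,0,0,0,0],[1,0,0,0,0],[1,0,0,0,0],[1,0,0,0,0],[1,0,0,0,0],[1,0,0,0,0]]]'
python3 - <<'E'
from h import *
s=read_state();print(st(s["tcp_pos"]),s["tcp_pos"][2], delta(*w(0,57),90,np.pi/2+YAW))
im,c=cam("scene"); cv2.imwrite("pics/f6.png",cv2.convertScaleAbs(cv2.resize(im[80:280,120:350],None,fx=3,fy=3,interpolation=cv2.INTER_CUBIC),alpha=1.6))
E
```

```text
time_s: 24.8
tcp_pos: [533.5, -114.9, 253.4]
tcp_rot: [-0.204, -3.135, 0.001]
force: [0.6, -0.8, -0.5]
grip_width: 0.003
grasp_force: 0.0
time_s: 25.8
tcp_pos: [533.5, -113.7, 253.5]
tcp_rot: [0.202, 3.135, -0.0]
force: [-0.7, 0.2, 0.5]
grip_width: 0.006
grasp_force: 0.0
[ 0.46049852 54.76494215] 253.45497567305014 (array([0.0005, 0.0022, 0.1635]), np.float64(0.0))
```

View pics/f6.png

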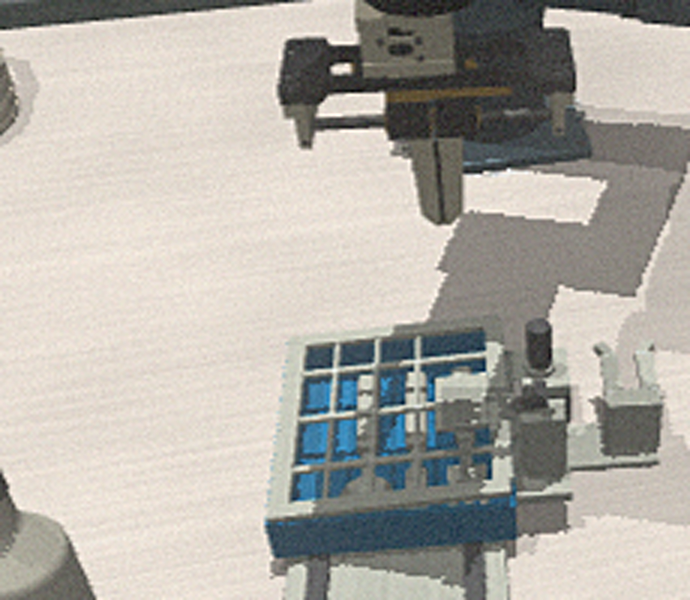

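The cover now rests on the catch. Next I'll press the pad, slowly.

```bash
python3 -m pendant '[[[1,0,0,0.06,0],[1,0,0,0.12,0],[1,0,0,0.16,0],[1,0,0,0.172,0],[1,0,0,0.176,0],[1,0,0,0.176,0]]]'
python3 -m pendant '[[[1,0,0,0.002,0],[1,0,0,0.004,0],[1,0,0,0.006,0],[1,0,0,0.008,0],[1,0,0,0.008,0]]]'
python3 -m pendant '[[[1,0,0,0.002,0],[1,0,0,0.004,0],[1,0,0,0.005,0],[1,0,0,0.005,0]]]'
```

```text
time_s: 26.6
tcp_pos: [534.7, -114.3, 78.9]
tcp_rot: [0.202, 3.133, -0.001]
force: [-0.1, -0.4, 0.1]
grip_width: 0.007
grasp_force: 0.0
time_s: 27.22
tcp_pos: [533.7, -113.7, 70.0]
tcp_rot: [0.202, 3.134, -0.0]
force: [-1.9, 1.0, 3.8]
grip_width: 0.003
grasp_force: 2.3
time_s: 27.72
tcp_pos: [533.3, -113.8, 64.0]
tcp_rot: [-0.202, -3.134, -0.0]
force: [0.2, -0.1, -0.1]
grip_width: 0.006
grasp_force: 0.0
```

```bash
python3 -m pendant '[[[1,0,0,0.001,0],[1,0,0,0.002,0],[1,0,0,0.003,0],[1,0,0,0.003,0]]]'
python3 -m pendant '[[[1,0,0,-0.03,0],[1,0,0,-0.08,0],[0.6,0,0,-0.12,0],[0.5,0,0,-0.12,0],[0.5,0,0,-0.12,0]]]'
python3 - <<'E'
from h import *
s=read_state();print(s["tcp_pos"])
a,c=cam("top"); b,c2=cam("scene")
f=lambda i:cv2.convertScaleAbs(cv2.resize(i,(400,400),interpolation=cv2.INTER_CUBIC),alpha=1.6)
cv2.imwrite("pics/f7.png",np.hstack([f(a[140:240,290:390]),f(b[160:280,240:360])]))
E
```

```text
time_s: 28.22
tcp_pos: [533.5, -113.8, 62.2]
tcp_rot: [0.202, 3.135, -0.0]
force: [-2.3, 1.0, 6.3]
grip_width: 0.005
grasp_force: 3.1
time_s: 28.85
tcp_pos: [533.0, -113.6, 180.8]
tcp_rot: [-0.202, -3.134, -0.0]
force: [0.2, -0.9, -0.4]
grip_width: 0.28
grasp_force: 0.0
[ 533.0043242  -113.59796702  180.76012278]
```

View pics/f7.png

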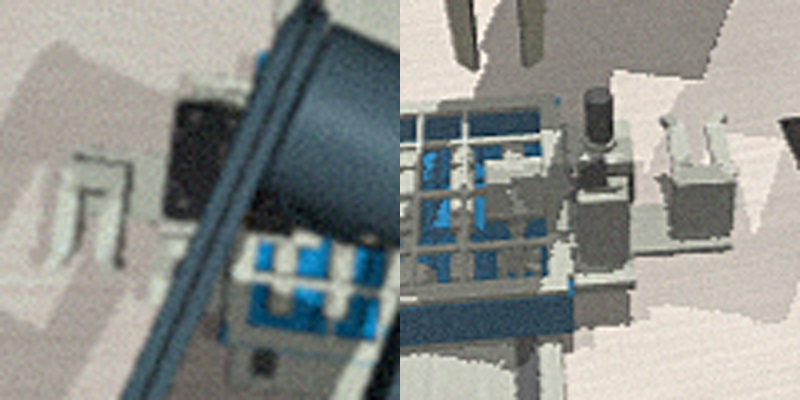

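Pad contact at 62 mm after the snap means the cover is caught. Next I'll locate the pin and notch accurately with dark and shape masks in both views.

Run:
```python
from h import *
_,c=cam("top"); _,c2=cam("scene")
a=cv2.imread("pics/top0.png"); b=cv2.imread("pics/scene0.png")
def blob(im,u0,u1,v0,v1,th):
    g=cv2.cvtColor(im,cv2.COLOR_BGR2GRAY)[v0:v1,u0:u1]; m=(g<th).astype(np.uint8)
    n,l,s,ce=cv2.connectedComponentsWithStats(m); 
    for i in range(1,n):
        if s[i,4]>8: print("  blob",ce[i]+[u0,v0],s[i]+np.array([u0,v0,0,0,0]),s[i,4])
    return g
print("top pin");g=blob(a,328,348,198,216,62); print(g[3:16,3:16])
print("scene pin");g=blob(b,290,312,180,212,62); print(g)
# notch slot, top view
g=cv2.cvtColor(a,cv2.COLOR_BGR2GRAY); print("notch"); print(g[176:212,298:326])
```

```text
top pin
  blob [336.86 207.5 ] [333 204   9   8  50] 50
[[118 118 117 119 117 118 111 117 117 115 110 108 107]
 [116 118 118 115 120 119 117 118 118 117 117 119 112]
 [108 107 107 115 104  91  85  89  95 105 114 116 120]
 [103  96  95  91  72  58  42  41  57  80  97 113 111]
 [ 98  97  80  63  51  32  37  31  31  58  77 101 120]
 [ 95  92  73  49  41  43  41  43  39  42  64  97 116]
 [ 99  93  69  46  41  44  43  42  33  42  56 101 116]
 [ 89  86  56  42  44  44  41  43  36  43  79 105 114]
 [ 88  75  51  39  41  41  47  41  45  63  87 113 115]
 [101  89  73  45  39  40  40  45  59  79 102 112 117]
 [114 106  93  72  46  45  51  59  84  98 109 117 116]
 [121 109 105  95  84  90  93 100 111 110 117 112 117]
 [115 112 111 104 106 111 117 112 116 123 116 115 123]]
scene pin
  blob [299.52755906 196.29133858] [295 187  10  19 127] 127
  blob [300.11538462 209.86538462] [290 207  20   5  52] 52
[[135 134 135 136 131 133 129 130 133 132 134 134 134 138 134 137 133 135
  132 135 129 134]
 [132 132 139 132 135 135 131 135 134 131 135 134 132 139 129 130 135 134
  136 131 137 132]
 [137 132 1
[... 2277 characters left out ...]
8 122 121 120 119
  124 119 132 134]
 [121 124 123 128 133 132 126  77  63  58  61  88 122 126 125 127 128 126
  126 128 138 146]
 [130 133 132 110  75  63  73  63  60  60  61  85 123 131 118 107 111  99
   89  86 117 121]
 [106 116  97  73  54  55  48  63  66  60  62  60  61  62  56  57  59  56
   54  48  98 115]
 [ 59  59  55  48  53  55  57  60  60  70  65  60  52  54  55  58  57  55
   60  46  92 121]
 [ 50  55  54  44  51  61  56  56  63  62  63  59  57  53  58  57  51  51
   56  44  98 124]]
notch
[[113 111 111 ... 112 113 110]
 [111 113 115 ... 117 110 116]
 [111 114 112 ... 114 114 113]
 ...
 [113 113 116 ... 108  99 103]
 [113 112 116 ... 100  95 100]
 [111 118 117 ... 100  99  93]]
```

Run:
```python
from h import *
np.set_printoptions(linewidth=250)
_,c=cam("top"); _,c2=cam("scene")
print("pin top",st(onz(c,336.9,207.5,94)).round(1),onz(c,336.9,207.5,94).round(1),"scene",st(onz(c2,299.4,188.4,94)).round(1))
a=cv2.imread("pics/top0.png",0); b=cv2.imread("pics/scene0.png",0)
# resample top image on station grid at z=60
def grid(im,c,xs,ys,z): 
    m=np.array([[proj(c,np.r_[w(x,y),z]) for y in ys] for x in xs],np.float32); return cv2.remap(im,m,None,cv2.INTER_LINEAR).astype(int)
xs=np.arange(10,-86,-6); ys=np.arange(160,240,3)
print("top z60  y:",ys)
for x,r in zip(xs,grid(a,c,xs,ys,60)): print(f"{x:4d}",r)
print("scene")
for x,r in zip(xs,grid(b,c2,xs,ys,60)): print(f"{x:4d}",r)
xs=np.arange(45,76,3); ys=np.arange(90,150,3)
print("handle z108",ys)
for x,r in zip(xs,grid(a,c,xs,ys,108)): print(f"{x:4d}",r)
```

```text
pin top [-59.3 123.3] [483.  -38.1  94. ] scene [-55.9 126.4]
top z60  y: [160 163 166 169 172 175 178 181 184 187 190 193 196 199 202 205 208 211 214 217 220 223 226 229 232 235 238]
  10 [115 115 114 111  92  74  82  91  90  87  87  86  86  90  88  84  79  80  92 108 107 107 104 108 106 109 111]
   4 [116 118 116 107  79  68  94 110 110 113 111 111 111 113 115 112 112 111 112 117 109  99  96  95  98 108 113]
  -2 [119 115 113  99  68  76 104 109 114 108 117 115 115 116 117 117 115 115 114 114 112  97  94  98 102 112 116]
  -8 [116 114 115 104  76  68  99 119 116 105  98  97 101 103 102  99 104 111 111 112 101  89  90  94  98 109 114]
 -14 [116 112 113 107  85  77 100 114 114 107  95  78  72  69  69  63  88 110 112 108 108 102  94  94  97 106 113]
 -20 [113 111 111 103  79  79 104 116 117 112 107  98  94  93  79  67  95 116 118 117 111  98  92  95 102 107 110]
 -26 [112 112 108 104  91  79 107 117 117 112 105  92  89  88  73  70  96 115 117 117 110  96  90  92 102 108 112]
 -32 [114 112 113 111  92  82 104 116 115 113 108  99  93  82  63  65  93 115 119 114 111 104  96  98 101 112 1
[... 3060 characters left out ...]
38 38 33 47 73 92 98 94]
  54 [52 56 66 69 73 78 79 80 77 83 84 81 80 81 80 72 79 92 99 92]
  57 [ 53  57  66  69  84 106 112 109 108 111 110 108 110 111 103  94  86  90  96  94]
  60 [ 62  61  73  73  88 102 105 109 110 112 111 114 115 113 108  96  89  90  93  96]
  63 [ 57  60  76  80  83  96  98  99 100 101 100  99 101 102 102  95  91  93  93  98]
  66 [ 57  57  71  80  82  82  84  88  90  93  99  95  90  96  95  97  96  97  98 100]
  69 [ 56  55  64  84 100  92  94  98 103 105 106 104 100 103 102 100 101  94  96 100]
  72 [ 58  53  57  85 110 108 109 109 117 112 112 110 108 110 111 107 107 102  98 101]
  75 [ 58  51  55  79 100 102 103 106 114 111 106 103 106 110 112 109 106 104 102 106]
```

Run:
```python
from h import *
print(w(-58,124.5),w(-24,199),delta(*w(-58,124.5),150,np.pi/2+YAW))
```

```text
[484.49791339 -37.07320058] [527.79927593  32.43393576] (array([0.0579, 0.0696, 0.0306]), np.float64(-0.0))
```

```bash
python3 -m pendant '[[[0.5,0.03,0.035,0,0],[0.5,0.0579,0.0696,0,0],[0.5,0.0579,0.0696,0.03,0],[0.5,0.0579,0.0696,0.03,0],[0.5,0.0579,0.0696,0.03,0],[0.5,0.0579,0.0696,0.03,0]]]'
python3 - <<'E'
from h import *
print(read_state()["tcp_pos"],delta(*w(-58,124.5),71,np.pi/2+YAW))
b,c2=cam("scene"); g=cv2.cvtColor(b,cv2.COLOR_BGR2GRAY)
np.set_printoptions(linewidth=250); print(g[170:212:2,284:318])
print(proj(c2,read_state()["tcp_pos"]))
E
```

```text
time_s: 29.9
tcp_pos: [485.9, -37.9, 152.3]
tcp_rot: [0.203, 3.134, -0.001]
force: [-0.6, 0.9, 0.6]
grip_width: 0.498
grasp_force: 0.0
[485.91938913 -37.94260273 152.26732291] (array([0.0016, 0.0007, 0.0813]), np.float64(-0.0002))
[[ 61  67  65  61  54  63  84  86  83  79  84  83  82  81  82  80  83  84  85  81  84  81  85  86  47  55  61  59  62  58 136 145 135 146]
 [ 85  72  60  60  53  38  79  82  85  86  82  84  84  84  82  78  80  86  89  82  82  83  86  84  69  62  70  85  78  73 128 136 135 136]
 [ 84  88  84  83  85  87  80  84  84  80  87  81  87  81  83  80  82  84  82  83  85  78  83  83  85  85  81  83  79  79 128 138 136 139]
 [ 85  85  82  81  84  86  81  78  82  75  83  78  77  78  84  87  83  81  85  85  85  86  87  82  83  80  80  80  78 131 141 136 134 138]
 [ 77  89  84  86  86  81  85  86  83  85  82  78  78  81  80  84  81  81  82  81  81  84  81  81  81  83  81  84  74 129 143 141 135 139]
 [ 83  80  81  83  77  80  79  79  86  82  79  81  83  86  82  84  83  80  86  82  85  88  81  81  81  84  80  77  68 124 133 133 131 133]
 [ 83  86  84  81  83  85  80  84  
[... 1415 characters left out ...]
7  34  36  38  44  58  54  62  59  66  57  70  80  75  78 129 135 131 132 132]
 [ 78  69  59  64  46  59  56  60  60  60  56  57  49  55  58  63  63  62  55  56  66  63  60  58  65  68  84  85  74 123 136 136 134 135]
 [ 77  66  60  61  65  59  61  61  61  66  54  62  63  67  66  54  59  55  59  55  59  65  62  59  60  51  81  85  75 133 140 139 138 137]
 [ 77  66  56  60  61  55  65  64  70  58  43  38  44  46  46  41  38  47  67  57  60  57  59  61  58  50  66  61 115 138 137 141 136 134]
 [ 75  61  61  67  61  63  55  57  54  45  37  44  42  35  41  48  38  41  57  59  52  53  54  62  58  61  63  60 111 124 120 141 123 124]]
(np.float64(297.82937870282944), np.float64(170.37754401930104))
```

```bash
python3 -m pendant '[[[0.5,0,0.0007,0.03,0],[0.5,0,0.0007,0.06,0],[0.5,0,0.0007,0.076,0],[0.5,0,0.0007,0.081,0],[0.5,0,0.0007,0.081,0]]]'
python3 -m pendant '[[[1,0,0,0,0],[1,0,0,0,0],[1,0,0,0,0],[1,0,0,0,0],[1,0,0,0,0]]]' 6
```

```text
time_s: 30.58
tcp_pos: [485.5, -36.9, 70.8]
tcp_rot: [0.203, 3.135, -0.0]
force: [-0.3, -0.7, -0.1]
grip_width: 0.501
grasp_force: 0.0
time_s: 31.2
tcp_pos: [485.4, -36.8, 70.8]
tcp_rot: [0.202, 3.134, -0.001]
force: [1.1, -0.6, 3.0]
grip_width: 0.232
grasp_force: 6.0
```

```bash
python3 -m pendant '[[[1,0,0,0,0],[1,0,0,0,0],[1,0,0,-0.01,0],[1,0,0,-0.02,0],[1,0,0,-0.03,0],[1,0,0,-0.045,0],[1,0,0,-0.066,0],[1,0,0,-0.066,0]]]' 25
python3 - <<'E'
from h import *
s=read_state(); p=st(s["tcp_pos"]); print(p,s["tcp_pos"]); print(delta(*w(-94,199),137,np.pi/2+YAW))
E
```

```text
time_s: 32.2
tcp_pos: [486.5, -37.0, 138.5]
tcp_rot: [0.202, 3.131, -0.001]
force: [0.4, -0.4, -1.0]
grip_width: 0.23
grasp_force: 25.0
[-56.03890126 124.85445237] [486.48831507 -36.97397402 138.47134183]
(array([0.038 , 0.0741, 0.0013]), np.float64(0.0))
```

```bash
python3 -m pendant '[[[1,0.02,0.037,0,0],[1,0.038,0.0741,0,0],[1,0.038,0.0741,0,0],[1,0.038,0.0741,0.03,0],[1,0.038,0.0741,0.044,0],[1,0.038,0.0741,0.044,0],[1,0.038,0.0741,0.044,0]]]'
python3 - <<'E'
from h import *
s=read_state(); print(st(s["tcp_pos"]),s["tcp_pos"], delta(*w(-24,199),93,np.pi/2+YAW))
a,c=cam("top"); b,c2=cam("scene")
f=lambda i:cv2.convertScaleAbs(cv2.resize(i,(400,400),interpolation=cv2.INTER_CUBIC),alpha=1.7)
cv2.imwrite("pics/f8.png",np.hstack([f(a[160:230,280:350]),f(b[165:245,285:365])]))
E
```

```text
time_s: 33.08
tcp_pos: [457.6, 41.3, 92.9]
tcp_rot: [0.203, 3.134, -0.0]
force: [0.4, -0.1, -0.5]
grip_width: 0.233
grasp_force: 25.0
[-94.79996126 198.78613849] [457.5600776   41.32973638  92.88106898] (array([-0.0708,  0.0003, -0.0001]), np.float64(-0.0002))
```

View pics/f8.png

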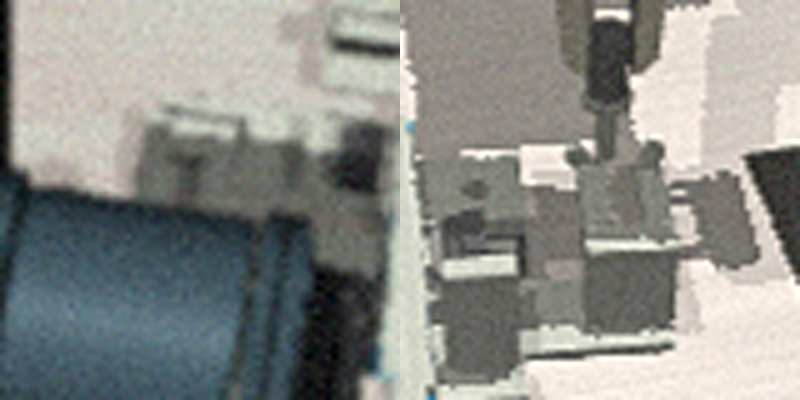

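The bore is empty and the shank at (605,125) lines up with the slot mouth between the prong tips (577,155) and (650,152). I'll slide in and watch the force.

```bash
python3 -m pendant '[[[1,-0.012,0,0,0],[1,-0.024,0,0,0],[1,-0.034,0,0,0],[1,-0.042,0,0,0],[1,-0.042,0,0,0]]]'
python3 -m pendant '[[[1,-0.008,0,0,0],[1,-0.016,0,0,0],[1,-0.024,0,0,0],[1,-0.029,0,0,0],[1,-0.029,0,0,0]]]'
```

```text
time_s: 33.8
tcp_pos: [499.2, 36.2, 92.3]
tcp_rot: [-0.203, -3.135, 0.0]
force: [0.2, -0.0, -0.9]
grip_width: 0.228
grasp_force: 25.0
time_s: 34.42
tcp_pos: [527.7, 32.6, 92.4]
tcp_rot: [-0.203, -3.135, -0.0]
force: [-1.4, 0.4, -0.9]
grip_width: 0.23
grasp_force: 25.0
```

```bash
python3 -m pendant '[[[1,0,0,0.002,0],[1,0,0,0.004,0],[1,0,0,0.005,0],[1,0,0,0.005,0]]]'
python3 -m pendant '[[[1,0,0,0.001,0],[1,0,0,0.0015,0],[1,0,0,0.0015,0]]]'
```

```text
time_s: 34.92
tcp_pos: [527.2, 32.7, 87.3]
tcp_rot: [-0.202, -3.135, -0.0]
force: [0.3, -0.2, -0.9]
grip_width: 0.231
grasp_force: 25.0
time_s: 35.3
tcp_pos: [527.7, 32.6, 86.8]
tcp_rot: [0.202, 3.134, -0.0]
force: [-1.5, -0.1, 4.7]
grip_width: 0.232
grasp_force: 25.0
```

The collar is seated (contact at exactly the expected height). I'll release, retreat and check the pin.

```bash
python3 -m pendant '[[[0.9,0,0,-0.001,0],[0.7,0,0,-0.001,0],[0.55,0,0,-0.001,0],[0.55,0,0,-0.001,0],[0.55,0,0,-0.001,0],[0.55,0,0,-0.03,0],[0.55,0,0,-0.07,0],[0.55,0,0,-0.09,0]]]'
python3 - <<'E'
from h import *
np.set_printoptions(linewidth=250)
b,c2=cam("scene"); g=cv2.cvtColor(b,cv2.COLOR_BGR2GRAY)
q=proj(c2,np.r_[w(-24,199),110]); q2=proj(c2,np.r_[w(-24,199),60]); print("expect top",q,"collar",q2)
m=(g<60).astype(np.uint8); u,v=int(q[0]),int(q[1]); m=m[v-12:v+35,u-15:u+16]; n,l,s,ce=cv2.connectedComponentsWithStats(m)
for i in range(1,n):
    if s[i,4]>20: 
        pts=np.column_stack(np.where(l==i))[:,::-1]+[u-15,v-12]; print(ce[i]+[u-15,v-12],s[i],[ (r,pts[pts[:,1]==r][:,0].mean().round(1)) for r in sorted(set(pts[:,1]))])
print(delta(*w(60,121),150,YAW))
E
```

```text
time_s: 36.3
tcp_pos: [528.3, 32.5, 178.1]
tcp_rot: [0.202, 3.132, -0.0]
force: [0.4, -1.0, 0.0]
grip_width: 0.449
grasp_force: 0.0
expect top (np.float64(329.416112120348), np.float64(190.09989582149768)) collar (np.float64(328.84896542503344), np.float64(204.7495162573691))
[329.29447853 198.2208589 ] [  8  10  13  23 163] [(np.int64(188), np.float64(330.5)), (np.int64(189), np.float64(330.0)), (np.int64(190), np.float64(329.5)), (np.int64(191), np.float64(329.5)), (np.int64(192), np.float64(329.5)), (np.int64(193), np.float64(330.0)), (np.int64(194), np.float64(329.5)), (np.int64(195), np.float64(329.5)), (np.int64(196), np.float64(330.0)), (np.int64(197), np.float64(329.5)), (np.int64(198), np.float64(329.5)), (np.int64(199), np.float64(330.0)), (np.int64(200), np.float64(330.0)), (np.int64(201), np.float64(329.5)), (np.int64(202), np.float64(329.5)), (np.int64(203), np.float64(329.5)), (np.int64(204), np.float64(329.0)), (np.int64(205), np.float64(327.8)), (np.int64(206), np.float64(324.6)), (np.int64(207), np.float64(327.3)), (np.int64(208), np.float64(329.0)), (np.int64(209), np.float64(328.5)), (np.int64(210), np.float64(329.0))]
[330.4        219.18709677] [  8  33  18  14 155] [(np.int64(211), np.float64(329.0)), (np.int64(212), np.float64(330.0)), (np.int64(213), np.float64(326.5)), (np.int64(214), np.float64(329.0)), (np.int64(215), np.float64(331.6)), (np.int64(216), np.float64(329.7)), (np.int64(217), np.float64(330.7)), (np.int64(218), np.float64(330.1)), (np.int64(219), np.float64(330.6)), (np.int64(220), np.float64(331.3)), (np.int64(221), np.float64(330.2)), (np.int64(222), np.float64(330.5)), (np.int64(223), np.float64(330.6)), (np.int64(224), np.float64(330.2))]
(array([-0.0822, -0.0782,  0.0307]), np.float64(-0.5))
```

The pin stands upright right where expected. Now the carriage: I'll push the handle from behind with closed fingers, with no turn needed.

Run:
```python
from h import *
print(delta(*w(28,120),160,np.pi/2+YAW),delta(*w(28,120),83,np.pi/2+YAW))
```

```text
(array([-0.0503, -0.0792,  0.0205]), np.float64(0.0)) (array([-0.0498, -0.0792,  0.0975]), np.float64(0.0))
```

```bash
python3 -m pendant '[[[1,-0.025,-0.04,0,0],[1,-0.05,-0.0792,0,0],[1,-0.05,-0.0792,0.02,0],[1,-0.05,-0.0792,0.02,0],[1,-0.05,-0.0792,0.02,0],[1,-0.05,-0.0792,0.06,0],[1,-0.05,-0.0792,0.0975,0],[1,-0.05,-0.0792,0.0975,0]]]'
python3 -m pendant '[[[1,-0.006,0,0,0],[1,-0.012,0,0,0],[1,-0.018,0,0,0],[1,-0.024,0,0,0],[1,-0.03,0,0,0],[1,-0.036,0,0,0],[1,-0.042,0,0,0],[1,-0.048,0,0,0]]]'
python3 -m pendant '[[[1,-0.006,0,0,0],[1,-0.012,0,0,0],[1,-0.018,0,0,0],[1,-0.024,0,0,0],[1,-0.029,0,0,0],[1,-0.032,0,0,0],[1,-0.032,0,0,0]]]'
python3 -c "
from h import *
print(st(read_state()['tcp_pos']))"
```

```text
time_s: 37.35
tcp_pos: [564.7, -51.2, 76.7]
tcp_rot: [-0.201, -3.13, -0.002]
force: [-0.3, 0.2, 0.4]
grip_width: 0.006
grasp_force: 0.0
time_s: 38.35
tcp_pos: [614.7, -58.5, 78.4]
tcp_rot: [-0.202, -3.135, -0.0]
force: [-3.9, 0.0, 2.7]
grip_width: 0.004
grasp_force: 1.7
time_s: 39.22
tcp_pos: [646.8, -62.8, 78.4]
tcp_rot: [0.202, 3.134, -0.0]
force: [0.2, -1.0, -0.3]
grip_width: 0.005
grasp_force: 0.1
[106.28426678 119.90525851]
```

```bash
python3 -m pendant '[[[1,-0.002,0,0,0],[1,-0.004,0,0,0],[1,-0.006,0,0,0],[1,-0.006,0,0,0]]]'
python3 -m pendant '[[[1,-0.001,0,0,0],[1,-0.002,0,0,0],[1,-0.003,0,0,0],[1,-0.003,0,0,0]]]'
```

```text
time_s: 39.72
tcp_pos: [652.3, -63.5, 78.4]
tcp_rot: [0.203, 3.135, -0.0]
force: [-2.3, -0.2, -0.1]
grip_width: 0.004
grasp_force: 1.0
time_s: 40.22
tcp_pos: [655.2, -63.8, 78.4]
tcp_rot: [0.202, 3.135, -0.0]
force: [-2.0, -0.5, -0.3]
grip_width: 0.006
grasp_force: 1.2
```

```bash
python3 -m pendant '[[[1,-0.001,0,0,0],[1,-0.002,0,0,0],[1,-0.003,0,0,0],[1,-0.003,0,0,0]]]'
python3 -m pendant '[[[1,-0.001,0,0,0],[1,-0.002,0,0,0],[1,-0.003,0,0,0],[1,-0.003,0,0,0]]]'
```

```text
time_s: 40.72
tcp_pos: [655.4, -63.9, 78.4]
tcp_rot: [-0.202, -3.13, -0.0]
force: [-11.7, -0.5, 6.0]
grip_width: 0.003
grasp_force: 5.5
time_s: 41.22
tcp_pos: [655.4, -63.9, 78.4]
tcp_rot: [-0.201, -3.124, -0.001]
force: [-20.4, -0.0, 12.0]
grip_width: 0.006
grasp_force: 10.2
```

It is against the end stop (20 N, no motion). I'll back off, lift away and verify.

```bash
python3 -m pendant '[[[1,0.006,0,0,0],[1,0.02,0,0,0],[1,0.02,0,-0.05,0],[1,0.02,0,-0.11,0],[1,0.02,0,-0.17,0],[1,0.08,0,-0.17,0],[1,0.14,0,-0.17,0],[1,0.2,0,-0.17,0]]]'
python3 -m pendant '[[[1,0.06,0.06,0,0],[1,0.08,0.12,0,0],[1,0.08,0.18,0,0],[1,0.08,0.24,0,0],[1,0.08,0.24,0,0],[1,0.08,0.24,0,0],[1,0.08,0.24,0,0]]]'
python3 - <<'E'
from h import *
np.set_printoptions(linewidth=250)
a,c=cam("top"); b,c2=cam("scene"); cv2.imwrite("pics/end_t.png",a)
m=cv2.inRange(cv2.cvtColor(a,cv2.COLOR_BGR2HSV),(95,120,40),(115,255,255)); m[:,:300]=0;m[250:]=0;m=cv2.morphologyEx(m,cv2.MORPH_CLOSE,np.ones((15,15)))
k=max(cv2.findContours(m,0,2)[0],key=cv2.contourArea); r=cv2.minAreaRect(k); print(r,st(onz(c,*r[0],50)))
def grid(im,c,xs,ys,z): 
    m=np.array([[proj(c,np.r_[w(x,y),z]) for y in ys] for x in xs],np.float32); return cv2.remap(cv2.cvtColor(im,cv2.COLOR_BGR2GRAY),m,None,cv2.INTER_LINEAR).astype(int)
xs=np.arange(112,150,3);ys=np.arange(100,142,6)
for x,l in zip(xs,grid(a,c,xs,ys,108)): print(x,l)
xs=np.arange(-48,6,4);ys=np.arange(180,222,3)
print("pin z110");
for x,l in zip(xs,grid(a,c,xs,ys,110)): print(x,l)
E
```

```text
time_s: 42.22
tcp_pos: [462.2, -38.7, 249.1]
tcp_rot: [0.202, 3.131, -0.001]
force: [-0.6, -0.2, 1.2]
grip_width: 0.004
grasp_force: 0.0
time_s: 43.1
tcp_pos: [414.5, 208.3, 248.5]
tcp_rot: [0.204, 3.135, -0.001]
force: [-0.4, 0.9, -0.0]
grip_width: 0.003
grasp_force: 0.0
((385.781494140625, 169.068603515625), (54.22785186767578, 63.025882720947266), 7.352379322052002) [69.4103745  -0.88125052]
112 [103  98  97  90  93  96  97]
115 [98 60 52 49 52 52 68]
118 [83 28 22 27 27 23 55]
121 [73 42 38 46 46 36 59]
124 [72 85 84 90 90 83 75]
127 [ 80 112 112 117 121 112  86]
130 [ 83 114 117 115 114 117  94]
133 [ 84 103 107 108 110 108  95]
136 [ 91  99 100 106 104  97 102]
139 [ 94 108 110 113 107 105 108]
142 [ 95 114 114 117 115 115 112]
145 [ 91 106 115 118 114 116 115]
148 [ 88  98 113 118 117 119 118]
pin z110
-48 [124 127 123 111 106 104  89  69  81 112 125 128 124 114]
-44 [119 125 127 116 107 107  96  78  85 112 127 125 119 115]
-40 [125 121 118 109  84  77  77  84  98 113 123 123 122 112]
-36 [126 118  98  71  49  44  44  53  71  95 109 118 119 114]
-32 [121 109  77  44  41  44  47  44  50  63  92 102 111 107]
-28 [122 105  63  39  42  44  48  48  45  58  85 103 106 103]
-24 [121 104  63  37  41  46  47  46  44  61  92 104 105 107]
-20 [119 117  90  54  36  37  37  40  47  77 100 110 116 110]
-16 [125 119  89  58  33  37  44  49  67  90 105 112 115 110]
-12 [121 118 107  95  92  98 102  98 104 110 113 115 114 107]
-8 [121 123 123 121 123 123 121 125 122 124 124 123 117 104]
-4 [125 120 121 120 121 121 119 123 123 127 120 119 120 109]
0 [119 120 118 120 118 123 121 117 121 120 121 122 120 106]
4 [104 102  99 102 102 113 112 107 104 102 105 110 115 111]
```

```bash
python3 -c "
from rig import *
print(finish_job())"
```

```text
the job is handed in; nothing more can be done
None
```

I handed the job in at about 43 s of robot time: spoon, fork and spreader are in the tray, the cover is shut under its catch, the pin is upright in the notch, and the carriage is against its end stop. The verdict was not shown to me; the cover being caught is inferred from the press (force dropped away, then firm contact at 62 mm), not read directly.

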